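Clip the out-of-service tag's snap hook onto the isolator eye

ROBOT

A 7-joint arm with a two-finger parallel gripper is mounted at the origin on the work surface. World frame = base frame: x ahead of the robot, y to its left, z up, the work surface at z = 0. Lengths are in m, angles in degrees, forces in N, time in s.
With the tool pointing down it reaches from about 0.425 to 0.875 m from the base axis. Payload 4.7 kg.
Tool frame: the origin (TCP) lies on the mounting face of the last link; the fingertips stand tcp_to_tips ahead of it and the grasp point (between the pads) lies 164 mm ahead of it (tcp_to_tips is the distance from the TCP to the fingertips, in m); z points along the fingers, y is the line along which they close (so a half turn about z gives the same grasp; the last joint's range is limited). The gripper opens to 87 mm and grips with 3 to 60 N. Pads are 19 mm wide; open, the fingers measure 117 mm over their backs; the gripper's body (75 mm by 190 mm) begins 51 mm behind the grasp point.
Start: joints at [66.526, 18.392, -4.016, 83.108, 1.295, 78.541, -3.26], TCP at [0.267, -0.593, 0.405] pointing down, gripper open.
Joint ranges: [-163.93, 163.93], [-17.29, 119.83], [-79.2, 71.16], [3.27, 140.29], [-89.18, 269.18], [5.43, 117.66], [-154.24, 154.24]. Speed limits (degrees/s): [147.25, 147.25, 180, 180, 180, 180, 180].

INTERFACE

Orientations are given as [roll, pitch, yaw] about the fixed x, y, z axes, in that order (R = Rz(yaw) Ry(pitch) Rx(roll)).
In Python, from cell import get_obs, read_camera, sign_off, tcp_to_tips gives the robot as it stands.
- The arm moves only by the tool drive_tool, never from a script. Its argument "rows" is one flat list of numbers, 7 for each row, row after row: the shift along the tool's x, y, z in m, then the turn, a rotation vector about the tool's x, y, z in rad, then the gripper command: -1 is shut, 1 is fully open, values between are in proportion. In form: [tx, ty, tz, rx, ry, rz, fingers, tx, ty, tz, rx, ry, rz, fingers, ...]. A call has 1 to 5 rows; each row shifts and turns the commanded pose from where the row before left it, along the tool's axes as they then stand; what a row does not reach is not made up. A row lasts 1/8 s, in which the tool goes at most 62.5 mm and 10.7 degrees, less where a joint would pass 70% of its speed; a pose out of reach is approached as far as the arm can. A call is refused whole if a number of a shift passes 0.0625 or a number of a turn 0.188, either way. A call with a gripper value outside its range is refused whole. The fingers move at their own pace and stop on an object; "grip_force" is the grip in N (left out, the last holds). Time passes only in rows, so rows that do not move let the fingers close. It gives the time, the measured TCP pose, the force, the opening and the grip force at its end, in the units of the state.
- get_obs(): the state, without advancing time (a new reading comes with each control period).
- read_camera(name): name is "side" or "top" or "wrist"; returns a dict with "color" (384x512x3 uint8, blue, green, red), "fov_y" (degrees; the focal length in pixels is half the picture's height over the tangent of half this angle, whatever the lens; pixels are square), "cx", "cy" (the principal point, pixels), "cam_to_world" (4x4, takes a point from camera to world coordinates); the wrist camera has in their place "mount" (4x4, takes a point from camera to tool coordinates, whose origin is the TCP and whose axes are the flange's). Camera axes: x right, y up, looking along -z (the intrinsics and any distortion apply to the point x, -y, -z); pixel columns grow to the right and rows downward; lengths in m; the calibration is good to about 2 mm. A picture is of the moment at which its call begins: read the wrist's pose just before it. There is no depth.
- sign_off(): hands the job in; it is judged then, once.
The state is a dict: "time_s": time; "qpos": joint angles; "joint_velocities": joint speeds; "effort": joint torques, N m; "tool_pos": TCP position; "tool_rot": TCP orientation; "force": force on the tool from outside, world axes, zero at the start; "wrist_torque": the same for the moment, N m; "grip_width": finger opening in m; "grasp_force": force on a finger pad.
Only numpy, scipy, OpenCV 4.12 (cv2) and the standard library are available. Lean on these libraries where they do the work, as an engineer would, in place of code of your own. Each camera call takes 0.05 s, during which the arm holds its last target. There are 200 camera calls.

TASK

The bench shaker is being taken out of service: take the snap hook with its tag plate out of the slotted holder, press its sprung gate against the bar of the steel eye on the front of the white isolator box so that the bar goes in through the gate, and leave the hook hanging by its crown from the bar, gate snapped shut. Feel for the bar and be gentle, never forcing hook or eye, and leave the bottle, the rack and the power adapter where they stand.

Things in the scene. Friction and masses are not known exactly. Their poses are not given: they have to be found in the camera images.
- hook_tab (a point): Centre of the flat grip tab topping a loose rigid steel snap hook (0.2 kg, 152 mm tall, stands upright). Tab 30 mm along x, 18 mm along y, 40 mm tall. Hook axes: z up, x in the hook's plane towards its gate, y across its thickness. Under the tab is a loop of 9 mm round bar, 44 mm wide (x -22 to +22), 26 mm wide inside, straight back on the -x side.
- hook_crown (a point): Where the centre of the eye's bar lies when the hook hangs on it by its crown (the inner top of the loop): 29.5 mm below the tab centre. Same axes as the tab. The solid metal above the crown ends 16 mm below the tab centre, so fingers may reach that low.
- hook_mouth (a point): On the closed gate's outer face (hook x = +21 mm), 50.5 mm below the tab centre: the best height for the eye's bar to press the gate. Same axes as the tab. Bar centre 5 mm lower: the gate meets its stop and jams before the bar is in; 5.5 mm higher: the bar hits the rigid nose, whose round end hangs to 40.5 mm below the tab centre on the +x side.
- gate (a joint): Sprung gate, rad: 0 shut, 0.8 fully swung into the loop (to hook -x). A 7 mm round bar hinged at its foot, 17.5 mm to +x and 78 mm below the tab centre, top end 44 mm below it. About 2.5 N opens it, 6 N when well open. When the hook has moved some 19 mm on after touching, the bar is past the nose; lowering the hook 21 mm then seats the bar in the crown and lets the gate snap shut.
- hook: The snap hook as a whole; origin at the centre of its flat underside, 132 mm below the tab centre, same axes. Its lowest part is a white tag plate 44 mm wide (x), 8 mm thick (y), 42 mm tall, standing in the holder's slot at the start.
- eye_nominal (a point): Middle of the eye's slotted plate, 145 mm above the table. The eye is a level U of 8 mm round steel bar on the box's front; its bar runs along y, 48 mm clear between the arms, 60 mm before the face. Its centre is straight above or below this point by an unmeasured 0 to 24 mm: feel for it or see it. Rigid; over 20 N between hook and isolator is forcing. x points into the box, z up.
- isolator: Fixed white box 90 mm deep (x), 140 mm wide (y), 195 mm tall, a small black switch 24 mm above its top, carrying the eye on its front. Origin on the table straight below the eye's bar; x points from the bar to the box (which spans x 60 to 150 mm), y along the bar, z up.
- holder: Fixed grey plastic block 90 x 60 x 34 mm with an open-topped slot 47 mm (along x) by 9.8 mm, its floor 8 mm above the table; origin at the centre of its underside. The hook's tag plate stands in the slot: lift the hook straight up by at least 30 mm.
- bottle: Bystander: small clear bottle, 60 mm wide, 110 mm tall; origin at the centre of its underside.
- rack: Bystander: low steel tube rack 80 x 150 x 50 mm; origin at the centre of its underside.
- adapter: Bystander: black power adapter 60 x 130 x 34 mm; origin at the centre of its underside.
Mind the look-alikes: they are no part of the job. Several things have the shape of the isolator; the one meant has the colours described above.

How it is judged:
By the outcome, as a careful person would: the job done as asked, in the order asked, and still so for the second after the job is handed in, with the robot touching nothing.
It also fails if it takes over 58 s, if anything falls off the work surface, if the arm or the gripper's body presses on something with over 40 N, if the wrist force passes 120 N, or if a joint passes its speed limit or range.

## Working session

There is one attempt and no reset: what is moved stays moved. The work goes in short steps, Python scripts to look and compute and a tool call to move; the robot and the scene stay as the last step left them, time stands still between calls to the robot, and variables do not carry over. Pictures are saved under pics/ and viewed, at most 10 in all, crops included, and the job is handed in when it is done.

Besides the shell and the picture viewer there is one more tool, called after "Emit:" in YAML: its name, and indented under it one key for each argument. drive_tool: Moves the arm, as the interface text tells. Its arguments: {"type":"object","properties":{"rows":{"type":"array","items":{"type":"number"}},"grip_force":{"type":"number"}},"required":["rows"]}

```bash
mkdir -p pics; ls; cat > h.py <<'E'
import numpy as np, cv2
from cell import *
from scipy.spatial.transform import Rotation as R
def cam(n):
    o=get_obs(); c=read_camera(n)
    if 'mount' in c:
        T=np.eye(4);T[:3,3]=o['tool_pos'];T[:3,:3]=R.from_euler('xyz',o['tool_rot'],degrees=True).as_matrix()
        c['T']=T@c['mount']
    else: c['T']=np.array(c['cam_to_world'])
    return c
def ray(c,u,v):
    f=c['color'].shape[0]/2/np.tan(np.radians(c['fov_y'])/2)
    d=np.array([(u-c['cx'])/f,-(v-c['cy'])/f,-1]); T=c['T']
    return T[:3,3],T[:3,:3]@d
def onz(c,u,v,z):
    o,d=ray(c,u,v); return o+d*(z-o[2])/d[2]
def tri(*a):
    A=np.zeros((3,3));b=np.zeros(3);L=[]
    for c,u,v in a:
        o,d=ray(c,u,v);d=d/np.linalg.norm(d);P=np.eye(3)-np.outer(d,d);A+=P;b+=P@o;L.append((P,o))
    x=np.linalg.solve(A,b);return x,[np.linalg.norm(P@(x-o)) for P,o in L]
def proj(c,p):
    f=c['color'].shape[0]/2/np.tan(np.radians(c['fov_y'])/2)
    q=np.linalg.inv(c['T'])@np.r_[p,1]; return c['cx']-f*q[0]/q[2],c['cy']+f*q[1]/q[2]
E
python3 - <<'E'
from h import *
import pickle
print(get_obs(),tcp_to_tips)
D={n:cam(n) for n in('side','top','wrist')}
pickle.dump(D,open('d0.pkl','wb'))
for n in D:
    c=D[n];print(n,c.keys(),c['fov_y'],c['cx'],c['cy'],c['T'].round(3).tolist())
cv2.imwrite('pics/top.png',cv2.resize(D['top']['color'],(800,600),interpolation=cv2.INTER_CUBIC))
cv2.imwrite('pics/side.png',cv2.resize(D['side']['color'],(800,600),interpolation=cv2.INTER_CUBIC))
E
```

```text
pics
{'time_s': 0.0, 'qpos': array([66.5267395 , 18.43840254, -4.01698198, 83.1755807 ,  1.29578248,
       78.53891716, -3.25962039]), 'joint_velocities': array([-0.06462612, -0.0390181 , -0.01470476,  0.05154145, -0.01025817,
       -0.1158681 ,  0.01567372]), 'effort': array([-1.37132411e-04, -4.91295326e+01, -4.04005805e-01, -3.12535429e+01,
       -6.38553291e-02,  4.36813734e-02,  1.99695760e-04]), 'tool_pos': array([ 0.26718583, -0.59232112,  0.40366288]), 'tool_rot': array([-1.79892391e+02,  6.00765379e-03,  2.42849430e+01]), 'force': array([0.23736896, 0.34617832, 0.13654518]), 'wrist_torque': array([ 0.01269901, -0.00119737,  0.00517121]), 'grasp_force': 0.0, 'grip_width': 0.08690967350462989} 0.1822
side dict_keys(['color', 'fov_y', 'cx', 'cy', 'cam_to_world', 'T']) 45.96330205734081 258.39980077701927 196.52826968833116 [[-0.998, 0.037, -0.042, 0.504], [-0.055, -0.631, 0.774, 1.084], [0.002, 0.775, 0.632, 0.987], [0.0, 0.0, 0.0, 1.0]]
top dict_keys(['color', 'fov_y', 'cx', 'cy', 'cam_to_world', 'T']) 52.91005823220648 256.63547349399613 195.59038347253377 [[0.005, 0.999, -0.049, 0.499], [-1.0, 0.005, 0.004, 0.012], [0.004, 0.049, 0.999, 1.259], [0.0, 0.0, 0.0, 1.0]]
wrist dict_keys(['color', 'fov_y', 'cx', 'cy', 'mount', 'T']) 70.09806518283983 256.3729751897385 193.32125029542902 [[0.412, 0.874, 0.259, 0.338], [-0.911, 0.395, 0.115, -0.56], [-0.002, -0.284, 0.959, 0.384], [0.0, 0.0, 0.0, 1.0]]
```

View pics/top.png

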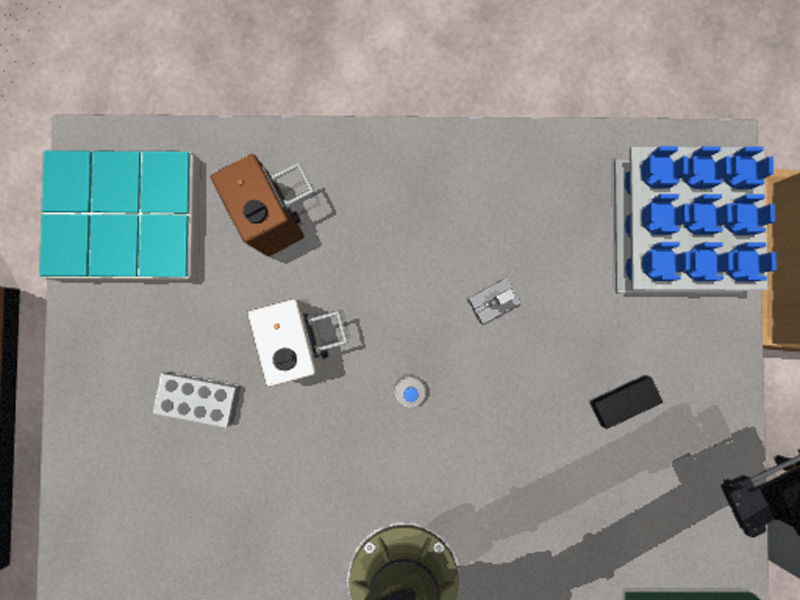

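View pics/side.png

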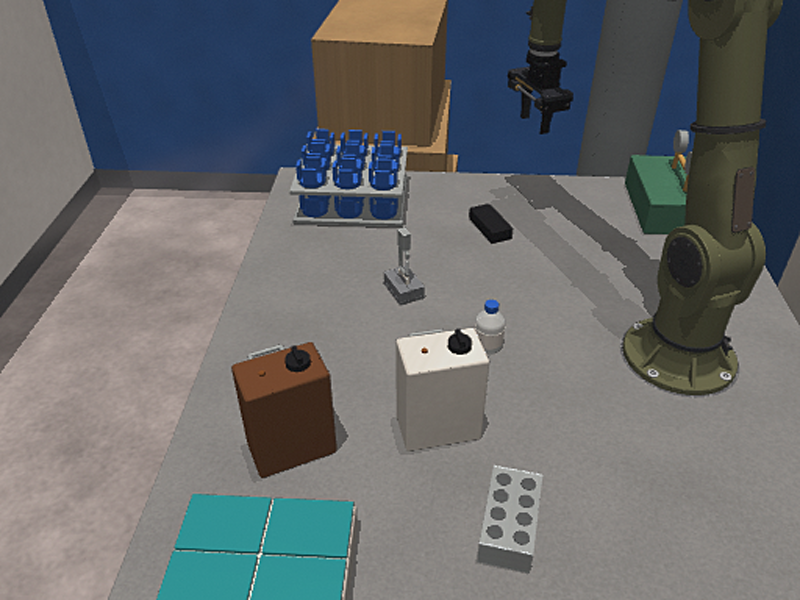

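Top view: white isolator at px (283,342) with its eye at (342,328), holder and hook at (494,301), and a brown look-alike at (257,205). The side view also shows them: hook (404,260), white box (442,385). Next I measure roughly and zoom in on the hook and eye.

```bash
python3 - <<'E'
from h import *
import pickle
D=pickle.load(open('d0.pkl','rb'));t,s=D['top'],D['side']
k=.64
for nm,u,v,z in [('holdA',468,297,.034),('holdB',508,279,.034),('holdC',520,306,.034),('holdD',482,325,.034),('boxTL',248,311,.195),('boxTR',300,299,.195),('boxBR',315,378,.195),('boxBL',267,386,.195),('bar1',340,313,.145),('bar2',347,343,.145),('bottle',410,392,.11),('tab',506,297,.18)]:
    print(nm,onz(t,u*k,v*k,z).round(3))
a=s['color'][140:200,235:285];b=t['color'][170:215,290:340];e=t['color'][190:250,155:240]
f=lambda x:cv2.resize(x,(400,int(400*x.shape[0]/x.shape[1])),interpolation=cv2.INTER_CUBIC)
A,B,E_=f(a),f(b),f(e)
im=np.zeros((600,800,3),np.uint8);im[:A.shape[0],:400]=A
im[:B[:300].shape[0],400:]=B[:300];im[300:300+min(300,E_.shape[0]),400:]=E_[:300]
cv2.imwrite('pics/z.png',im)
E
```

```text
holdA [ 0.577 -0.129  0.034]
holdB [ 0.614 -0.21   0.034]
holdC [ 0.559 -0.234  0.034]
holdD [ 0.52  -0.157  0.034]
boxTL [0.54  0.278 0.195]
boxTR [0.562 0.187 0.195]
boxBR [0.423 0.159 0.195]
boxBL [0.409 0.243 0.195]
bar1 [0.539 0.121 0.145]
bar2 [0.484 0.108 0.145]
bottle [ 0.391 -0.01   0.11 ]
tab [ 0.568 -0.18   0.18 ]
```

View pics/z.png

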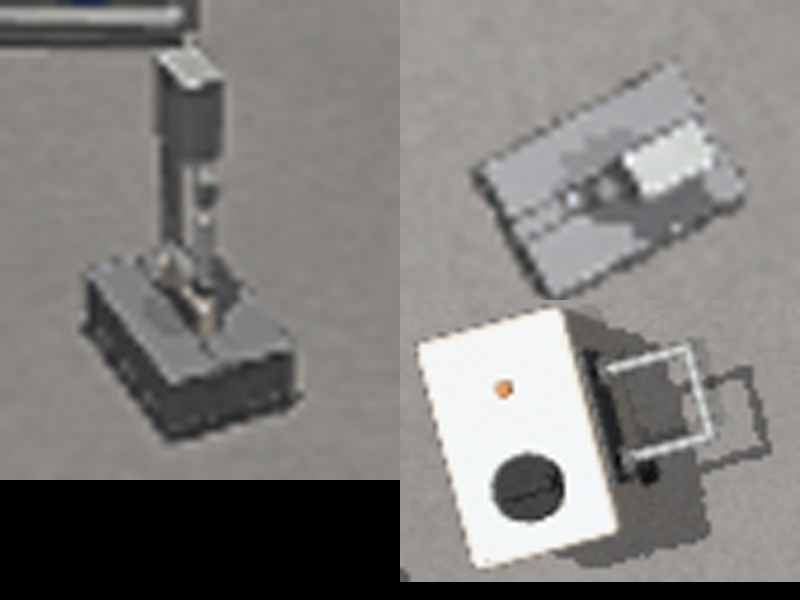

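```bash
cat >> h.py <<'E'
def plan(p,yaw,n,g=1):
    "rows (tool axes) that take the tool to position p and yaw, straight, in n rows"
    o=get_obs();T0=np.array(o['tool_pos']);r0=R.from_euler('xyz',o['tool_rot'],degrees=True)
    r1=R.from_euler('xyz',[180,0,yaw],degrees=True)
    dv=(r0.inv()*r1).as_rotvec(); q=r0
    for i in range(n):
        sh=q.inv().apply((np.array(p)-T0)/n); print((np.r_[sh.round(4),(dv/n).round(3),g]).tolist())
        q=r0*R.from_rotvec(dv*(i+1)/n)
E
python3 - <<'E'
from h import *
import pickle
D=pickle.load(open('d0.pkl','rb'));t=D['top']
p=onz(t,506*.64,297*.64,.16);print(p)
plan([p[0],p[1],.42],115.5,10)
E
```

```text
[ 0.56948353 -0.18354335  0.16      ]
[0.0444, -0.0248, -0.0016, -0.0, -0.0, -0.159, 1.0]
[0.0477, -0.0175, -0.0016, -0.0, -0.0, -0.159, 1.0]
[0.0499, -0.0097, -0.0016, -0.0, -0.0, -0.159, 1.0]
[0.0508, -0.0017, -0.0016, -0.0, -0.0, -0.159, 1.0]
[0.0504, 0.0064, -0.0016, -0.0, -0.0, -0.159, 1.0]
[0.0488, 0.0143, -0.0016, -0.0, -0.0, -0.159, 1.0]
[0.0459, 0.0219, -0.0016, -0.0, -0.0, -0.159, 1.0]
[0.0418, 0.0289, -0.0016, -0.0, -0.0, -0.159, 1.0]
[0.0367, 0.0351, -0.0016, -0.0, -0.0, -0.159, 1.0]
[0.0307, 0.0405, -0.0016, -0.0, -0.0, -0.159, 1.0]
```

Emit:
drive_tool:
  rows: [0.044,-0.025,-0.002,0,0,-0.159,1,0.048,-0.017,-0.002,0,0,-0.159,1,0.05,-0.01,-0.002,0,0,-0.159,1,0.051,-0.002,-0.002,0,0,-0.159,1,0.05,0.006,-0.002,0,0,-0.159,1]

```text
time_s: 0.78
tool_pos: [0.4185, -0.3864, 0.4146]
tool_rot: [-180.0, 0.0, 70.1]
force: [0.2, -0.1, 0.3]
grip_width: 0.0871
grasp_force: 0.0
```

Emit:
drive_tool:
  rows: [0.049,0.014,-0.002,0,0,-0.159,1,0.046,0.022,-0.002,0,0,-0.159,1,0.042,0.029,-0.002,0,0,-0.159,1,0.037,0.035,-0.002,0,0,-0.159,1,0.031,0.04,-0.002,0,0,-0.159,1]

```text
time_s: 1.4
tool_pos: [0.5691, -0.1815, 0.4246]
tool_rot: [-180.0, 0.0, 115.7]
force: [0.6, -0.9, -0.5]
grip_width: 0.0871
grasp_force: 0.0
```

Emit:
drive_tool:
  rows: [0,0,0,0,0,0,1]

```text
time_s: 1.52
tool_pos: [0.5704, -0.1775, 0.4247]
tool_rot: [179.9, -0.1, 115.9]
force: [-1.0, 0.1, -0.4]
grip_width: 0.0867
grasp_force: 0.0
```

```bash
python3 - <<'E'
from h import *
import pickle
c=cam('wrist');pickle.dump(c,open('w1.pkl','wb'));o=get_obs();print(o['tool_pos'],o['tool_rot'],o['qpos'])
im=c['color'].copy()
print(proj(c,[.5695,-.1835,.16]),proj(c,[.5695,-.1835,.034]))
cv2.imwrite('pics/w1.png',cv2.resize(im,(800,600),interpolation=cv2.INTER_CUBIC))
E
```

```text
[ 0.56922068 -0.18049003  0.42447011] [ 1.79991893e+02 -5.01985213e-02  1.15620396e+02] [ 41.26013226  13.80264552 -31.05613063  88.47018228   7.1391645
  79.74684639  35.28114872]
(np.float64(252.15886727081778), np.float64(205.3185767915988)) (np.float64(253.31433740345227), np.float64(175.9120766714509))
```

View pics/w1.png

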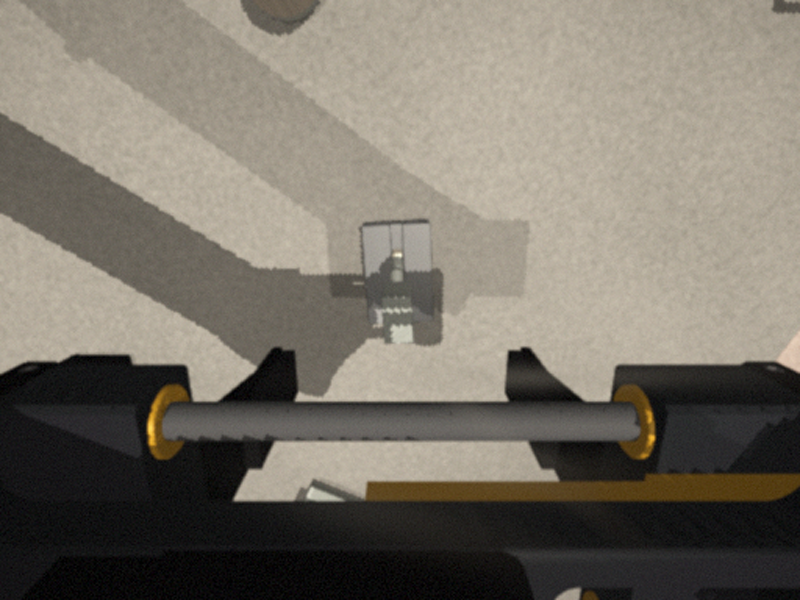

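The hook is under the gripper with its gate toward image top (tool +x): tab top at (398,323), holder corners at (361,226) and (430,221). Next I compute the yaw and the tab from this view.

```bash
python3 - <<'E'
from h import *
import pickle
c=pickle.load(open('w1.pkl','rb'));t=pickle.load(open('d0.pkl','rb'))['top']
k=.64
P=[onz(c,u*k,v*k,.034) for u,v in [(361,226),(430,221),(437,315)]]
print(np.round(P,4)); d=P[0]-P[1];print('yaw from short edge',np.degrees(np.arctan2(d[1],d[0]))-90, np.linalg.norm(d))
s=[onz(c,397*k,224*k,.034),onz(c,398*k,252*k,.034)];print(np.round(s,4))
# top cam tab top quad
g=cv2.cvtColor(t['color'],cv2.COLOR_BGR2GRAY);m=(g[170:215,290:340]>195).astype(np.uint8)
n,l,st,ce=cv2.connectedComponentsWithStats(m);i=1+st[1:,4].argmax();ys,xs=np.where(l==i);r=cv2.minAreaRect(np.c_[xs,ys].astype(np.float32));print(r,st[i])
u,v=r[0][0]+290,r[0][1]+170;tp=onz(t,u,v,.16);print('tab top',tp)
b=cv2.boxPoints(r)+[290,170];print(np.round([onz(t,*q,.16) for q in b],4))
# wrist bright crop
x=c['color'][130:230,215:295];cv2.imwrite('pics/w1z.png',cv2.resize(x,(480,600),interpolation=cv2.INTER_CUBIC))
E
```

```text
[[ 0.524  -0.1579  0.034 ]
 [ 0.5753 -0.1282  0.034 ]
 [ 0.6196 -0.2008  0.034 ]]
yaw from short edge -239.96744586744217 0.0593137006529757
[[ 0.551  -0.1429  0.034 ]
 [ 0.5623 -0.1643  0.034 ]]
((33.20000076293945, 19.400001525878906), (5.366562843322754, 9.838699340820312), 63.43495178222656) [28 15 11  9 58]
tab top [ 0.57142044 -0.1817209   0.16      ]
[[ 0.5719 -0.1657  0.16  ]
 [ 0.5846 -0.1909  0.16  ]
 [ 0.5709 -0.1977  0.16  ]
 [ 0.5582 -0.1725  0.16  ]]
```

View pics/w1z.png

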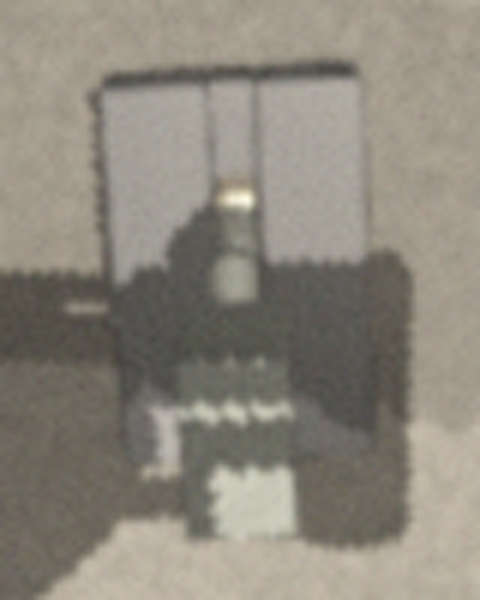

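```bash
python3 - <<'E'
from h import *
import pickle
c=pickle.load(open('w1.pkl','rb'))
a=onz(c,255.2,204.8,.16);print(a)
p=(a[:2]+np.array([.5714,-.1817]))/2;print(p)
plan([p[0],p[1],.309],117.3,4)
E
```

```text
[ 0.57185687 -0.18178101  0.16      ]
[ 0.57162844 -0.1817405 ]
[-0.0006, 0.0004, 0.0289, 0.0, -0.0, -0.007, 1.0]
[-0.0006, 0.0004, 0.0289, 0.0, -0.0, -0.007, 1.0]
[-0.0006, 0.0004, 0.0289, 0.0, -0.0, -0.007, 1.0]
[-0.0006, 0.0004, 0.0289, 0.0, -0.0, -0.007, 1.0]
```

Emit:
drive_tool:
  rows: [-0.0006,0.0004,0.029,0,0,-0.007,1,-0.0006,0.0004,0.029,0,0,-0.007,1,-0.0006,0.0004,0.029,0,0,-0.007,1,-0.0006,0.0004,0.029,0,0,-0.007,1,0,0,0,0,0,0,1]

```text
time_s: 2.2
tool_pos: [0.5691, -0.1859, 0.3061]
tool_rot: [-179.7, -0.2, 116.8]
force: [0.1, -0.8, 0.5]
grip_width: 0.0865
grasp_force: 0.0
```

```bash
python3 - <<'E'
from h import *
for i in range(3): cam('top'); o=get_obs();print(o['tool_pos'],o['tool_rot'],o['force'])
E
```

```text
[ 0.57002183 -0.18565834  0.30806232] [-1.79882297e+02 -6.69082830e-02  1.16838139e+02] [ 1.11370738 -0.36685216 -0.0927546 ]
[ 0.57069554 -0.18539238  0.30934365] [-1.79993210e+02  3.20837715e-02  1.16866902e+02] [0.25677478 1.11036587 0.3650911 ]
[ 0.57105718 -0.18513811  0.31007429] [1.79946827e+02 9.29507078e-02 1.16898270e+02] [-0.74405052 -0.41796928  0.02000501]
```

Emit:
drive_tool:
  rows: [0.003,0,0.001,0,0,0,1,0,0,0,0,0,0,-0.4,0,0,0,0,0,0,-1,0,0,0,0,0,0,-1,0,0,0,0,0,0,-1]
  grip_force: 50

```text
time_s: 2.98
tool_pos: [0.5696, -0.1816, 0.3078]
tool_rot: [-180.0, 0.0, 117.0]
force: [-0.4, 0.2, 0.2]
grip_width: 0.0549
grasp_force: 0.0
```

Emit:
drive_tool:
  rows: [0,0,0,0,0,0,-1,0,0,0,0,0,0,-1,0,0,0,0,0,0,-1]

```text
time_s: 3.35
tool_pos: [0.5695, -0.1816, 0.3077]
tool_rot: [-180.0, 0.0, 117.0]
force: [0.5, -0.1, -0.7]
grip_width: 0.0248
grasp_force: 0.0
```

Emit:
drive_tool:
  rows: [0,0,0,0,0,0,-1,0,0,0,0,0,0,-1,0,0,0,0,0,0,-1]

```text
time_s: 3.72
tool_pos: [0.5695, -0.1816, 0.3077]
tool_rot: [-180.0, 0.0, 117.0]
force: [0.7, 0.2, -0.3]
grip_width: 0.0175
grasp_force: 49.7
```

Emit:
drive_tool:
  rows: [0,0,-0.01,0,0,0,-1,0,0,-0.02,0,0,0,-1,0,0,-0.03,0,0,0,-1,0,0,-0.04,0,0,0,-1,0,0,-0.04,0,0,0,-1]

```text
time_s: 4.35
tool_pos: [0.5691, -0.1816, 0.4505]
tool_rot: [-180.0, 0.1, 117.0]
force: [-0.0, -0.5, -2.7]
grip_width: 0.0183
grasp_force: 49.7
```

```bash
python3 - <<'E'
from h import *
o=get_obs();print(o)
plan([.529,.026,.49],102,5,-1)
E
```

```text
{'time_s': 4.35, 'qpos': array([ 41.47244657,  13.25033364, -31.28986175,  86.13264222,
         6.94838847,  82.51470262,  36.94062564]), 'joint_velocities': array([  0.18558056,  -7.74152831,  -0.87223743, -28.3222055 ,
        -4.61780805,  34.38311987,   3.6338015 ]), 'effort': array([-7.28320959e-02, -4.09491742e+01, -3.76240879e+00, -3.05223548e+01,
        1.86445867e-02, -3.99720753e-01, -5.67234086e-02]), 'tool_pos': array([ 0.56910256, -0.18159933,  0.45051033]), 'tool_rot': array([-1.79991567e+02,  5.93712358e-02,  1.16982181e+02]), 'force': array([-0.03623389, -0.48419088, -2.70918435]), 'wrist_torque': array([ 0.01394632, -0.15584855, -0.00110301]), 'grasp_force': 49.7376738069579, 'grip_width': 0.018250376290453636}
[0.0406, 0.0117, -0.0079, -0.0, 0.0, 0.052, -1.0]
[0.0412, 0.0095, -0.0079, -0.0, 0.0, 0.052, -1.0]
[0.0416, 0.0074, -0.0079, -0.0, 0.0, 0.052, -1.0]
[0.042, 0.0052, -0.0079, -0.0, 0.0, 0.052, -1.0]
[0.0422, 0.003, -0.0079, -0.0, 0.0, 0.052, -1.0]
```

Emit:
drive_tool:
  rows: [0.041,0.012,-0.007,0,0,0.052,-1,0.041,0.0095,-0.007,0,0,0.052,-1,0.0415,0.0075,-0.007,0,0,0.052,-1,0.042,0.005,-0.007,0,0,0.052,-1,0.042,0.003,-0.007,0,0,0.052,-1]
  grip_force: 60

```text
time_s: 4.97
tool_pos: [0.5286, 0.0274, 0.4846]
tool_rot: [179.9, 0.1, 102.0]
force: [0.6, 0.7, -2.0]
grip_width: 0.0173
grasp_force: 59.7
```

Emit:
drive_tool:
  rows: [0,0,0,0,0,0,-1,0,0,0,0,0,0,-1,0,0,0,0,0,0,-1]

```text
time_s: 5.35
tool_pos: [0.5295, 0.0245, 0.4829]
tool_rot: [-180.0, 0.0, 102.0]
force: [-0.1, -1.0, -1.5]
grip_width: 0.0176
grasp_force: 59.7
```

```bash
python3 - <<'E'
from h import *
import pickle
c=cam('wrist');s=cam('side');t=cam('top');pickle.dump((c,s,t),open('w2.pkl','wb'));o=get_obs();print(o['tool_pos'],o['tool_rot'],o['force'])
cv2.imwrite('pics/w2.png',cv2.resize(c['color'],(800,600),interpolation=cv2.INTER_CUBIC))
E
```

```text
[0.5295844  0.02490896 0.4825527 ] [-1.79967352e+02 -8.03791743e-03  1.01998389e+02] [-1.03751392  0.6009134  -1.77106647]
```

View pics/w2.png

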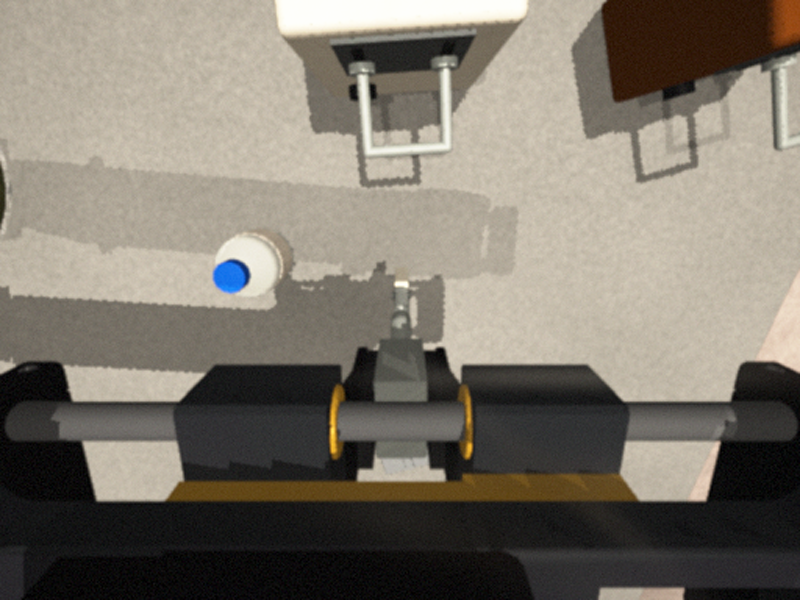

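Wrist view: white box at the top, the U eye's bar running (367,151)–(450,148), nearly square to the tool. The hook hangs in the jaws with its gate toward the box. I check the bar in the undisturbed side view for height.

```bash
python3 - <<'E'
from h import *
import pickle
c,s1,t1=pickle.load(open('w2.pkl','rb'));s=pickle.load(open('d0.pkl','rb'))['side'];k=.64
a=s['color'][195:235,245:320];cv2.imwrite('pics/sz.png',cv2.resize(a,(750,400),interpolation=cv2.INTER_CUBIC))
for z in (.121,.145,.169):
    A,B=onz(c,367*k,151*k,z),onz(c,450*k,148*k,z);d=A-B
    print(z,A.round(4),B.round(4),'len(outer 64)',np.linalg.norm(d),'iso yaw',np.degrees(np.arctan2(d[1],d[0]))-90)
    print(' side px',proj(s,A),proj(s,B))
E=[onz(c,278*k,32*k,.195),onz(c,525*k,18*k,.195)];d=E[0]-E[1];print(np.round(E,4),np.linalg.norm(d),np.degrees(np.arctan2(d[1],d[0]))-90)
E
```

```text
0.121 [0.4844 0.1131 0.121 ] [0.5451 0.1281 0.121 ] len(outer 64) 0.06257749704077578 iso yaw -256.0582618019065
 side px (np.float64(283.23211197381266), np.float64(216.95384182364305)) (np.float64(261.81514212536604), np.float64(219.6582182451726))
0.145 [0.4864 0.1122 0.145 ] [0.5429 0.1262 0.145 ] len(outer 64) 0.05818223799397438 iso yaw -256.0582618019065
 side px (np.float64(282.83676338314996), np.float64(210.4140130140263)) (np.float64(262.70586156356774), np.float64(212.91209383186168))
0.169 [0.4884 0.1114 0.169 ] [0.5406 0.1244 0.169 ] len(outer 64) 0.053786978947172964 iso yaw -256.0582618019065
 side px (np.float64(282.43241525053475), np.float64(203.72531440918388)) (np.float64(263.61607684598886), np.float64(206.01831193516696))
[[0.4312 0.1611 0.195 ]
 [0.5622 0.1957 0.195 ]] 0.1354487763786883 -255.18178627194774
```

View pics/sz.png

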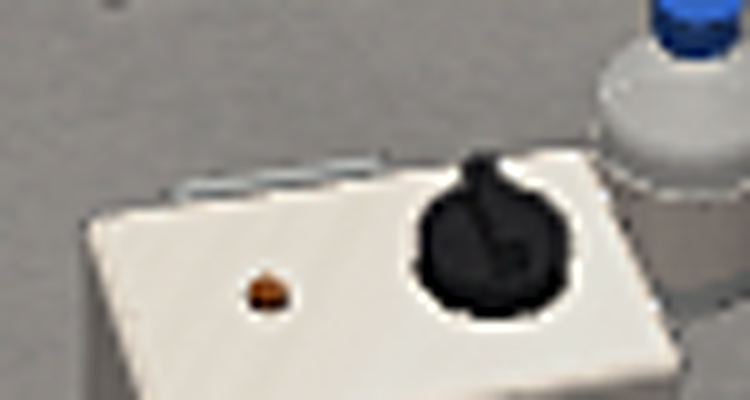

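Bar in the crop runs (175,187)–(385,165), i.e. side px (262.5,213.8)–(283.5,211.5), giving a bar height of about 0.142 m. I confirm by touching the bar's top gently with the tag's underside.

```bash
python3 - <<'E'
from h import *
plan([.514,.119,.465],104,4,-1)
E
```

```text
[0.0238, 0.0011, 0.0044, -0.0, -0.0, -0.009, -1.0]
[0.0238, 0.0013, 0.0044, -0.0, -0.0, -0.009, -1.0]
[0.0238, 0.0015, 0.0044, -0.0, -0.0, -0.009, -1.0]
[0.0238, 0.0017, 0.0044, -0.0, -0.0, -0.009, -1.0]
```

Emit:
drive_tool:
  rows: [0.024,0.001,0,0,0,-0.009,-1,0.024,0.0015,0,0,0,-0.009,-1,0.024,0.0015,0.003,0,0,-0.009,-1,0.024,0.0015,0.003,0,0,-0.009,-1,0,0,0,0,0,0,-1]

```text
time_s: 6.12
tool_pos: [0.5121, 0.125, 0.4769]
tool_rot: [180.0, -0.1, 104.6]
force: [-0.3, -0.2, -1.4]
grip_width: 0.0174
grasp_force: 59.7
```

Emit:
drive_tool:
  rows: [0,0,0,0,0,0,-1,0,0,0.005,0,0,0,-1,0,0,0.005,0,0,0,-1,0,0,0,0,0,0,-1,0,0,0,0,0,0,-1]

```text
time_s: 6.75
tool_pos: [0.5135, 0.1206, 0.4667]
tool_rot: [-180.0, 0.0, 104.1]
force: [-0.3, 0.1, -2.1]
grip_width: 0.0175
grasp_force: 59.7
```

Emit:
drive_tool:
  rows: [0,0,0.003,0,0,0,-1,0,0,0.003,0,0,0,-1,0,0,0.002,0,0,0,-1,0,0,0,0,0,0,-1]

```text
time_s: 7.25
tool_pos: [0.5134, 0.1207, 0.4585]
tool_rot: [-180.0, 0.0, 104.2]
force: [-0.2, -0.0, -1.4]
grip_width: 0.0176
grasp_force: 59.7
```

Emit:
drive_tool:
  rows: [0,0,0.0025,0,0,0,-1,0,0,0.0025,0,0,0,-1,0,0,0,0,0,0,-1]

```text
time_s: 7.62
tool_pos: [0.5134, 0.1207, 0.4534]
tool_rot: [-180.0, 0.0, 104.2]
force: [0.3, -0.1, -1.2]
grip_width: 0.0175
grasp_force: 59.7
```

Emit:
drive_tool:
  rows: [0,0,0.0015,0,0,0,-1,0,0,0.0015,0,0,0,-1,0,0,0,0,0,0,-1]

```text
time_s: 8.0
tool_pos: [0.5134, 0.1207, 0.4506]
tool_rot: [-180.0, 0.0, 104.2]
force: [0.6, -0.1, -1.7]
grip_width: 0.0174
grasp_force: 59.7
```

Emit:
drive_tool:
  rows: [0,0,0.001,0,0,0,-1,0,0,0.001,0,0,0,-1,0,0,0,0,0,0,-1]

```text
time_s: 8.38
tool_pos: [0.5134, 0.1207, 0.4486]
tool_rot: [-180.0, 0.0, 104.2]
force: [0.3, 0.1, -1.2]
grip_width: 0.0174
grasp_force: 59.7
```

Emit:
drive_tool:
  rows: [0,0,0.001,0,0,0,-1,0,0,0.0005,0,0,0,-1,0,0,0,0,0,0,-1]

```text
time_s: 8.75
tool_pos: [0.5134, 0.1207, 0.4472]
tool_rot: [-180.0, 0.0, 104.2]
force: [-1.0, -0.8, -2.1]
grip_width: 0.0174
grasp_force: 59.7
```

Emit:
drive_tool:
  rows: [0,0,0.001,0,0,0,-1,0,0,0.0005,0,0,0,-1,0,0,0,0,0,0,-1]

```text
time_s: 9.12
tool_pos: [0.5134, 0.1207, 0.4456]
tool_rot: [-180.0, 0.0, 104.2]
force: [-0.2, 0.3, -1.9]
grip_width: 0.0178
grasp_force: 59.7
```

Emit:
drive_tool:
  rows: [0,0,0.001,0,0,0,-1,0,0,0.0005,0,0,0,-1,0,0,0,0,0,0,-1]

```text
time_s: 9.5
tool_pos: [0.5134, 0.1207, 0.4442]
tool_rot: [-180.0, 0.0, 104.1]
force: [0.2, -0.3, -2.0]
grip_width: 0.0176
grasp_force: 59.7
```

Emit:
drive_tool:
  rows: [0,0,0.001,0,0,0,-1,0,0,0.0005,0,0,0,-1,0,0,0,0,0,0,-1]

```text
time_s: 9.88
tool_pos: [0.5135, 0.1208, 0.4431]
tool_rot: [180.0, 0.0, 104.2]
force: [0.1, 1.0, 1.0]
grip_width: 0.0172
grasp_force: 59.7
```

Emit:
drive_tool:
  rows: [0,0,0.001,0,0,0,-1,0,0,0.0005,0,0,0,-1,0,0,0,0,0,0,-1]

```text
time_s: 10.25
tool_pos: [0.5135, 0.121, 0.4428]
tool_rot: [179.9, 0.0, 104.2]
force: [-1.8, -0.7, 7.0]
grip_width: 0.0175
grasp_force: 59.8
```

Contact at TCP z ≈ 0.4434, so the bar centre is ≈ 0.140 m and pressing needs TCP z ≈ 0.358. I lift, back off 50 mm, and go down to that height.

Emit:
drive_tool:
  rows: [0,0,-0.01,0,0,0,-1,-0.01,0,-0.005,0,0,0,-1,-0.02,0,0,0,0,0,-1,-0.02,0,0,0,0,0,-1,0,0,0,0,0,0,-1]

```text
time_s: 10.88
tool_pos: [0.5262, 0.0695, 0.4558]
tool_rot: [-179.9, 0.0, 103.9]
force: [-0.4, -0.3, -1.8]
grip_width: 0.0174
grasp_force: 59.7
```

Emit:
drive_tool:
  rows: [0,0,0.025,0,0,0,-1,0,0,0.025,0,0,0,-1,0,0,0.025,0,0,0,-1,0,0,0.023,0,0,0,-1,0,0,0,0,0,0,-1]

```text
time_s: 11.5
tool_pos: [0.5248, 0.0726, 0.3566]
tool_rot: [-179.8, -0.1, 104.2]
force: [0.4, 0.2, -2.0]
grip_width: 0.0174
grasp_force: 59.7
```

Emit:
drive_tool:
  rows: [0,0,0,0,0,0,-1,0,0,0,0,0,0,-1,0,0,0,0,0,0,-1]

```text
time_s: 11.88
tool_pos: [0.5259, 0.0724, 0.3591]
tool_rot: [179.9, 0.0, 104.1]
force: [-0.1, 0.7, -2.5]
grip_width: 0.0176
grasp_force: 59.7
```

```bash
python3 - <<'E'
from h import *
import pickle
c=cam('wrist');pickle.dump(c,open('w3.pkl','wb'));o=get_obs();print(o['tool_pos'],o['tool_rot'],o['force'])
cv2.imwrite('pics/w3.png',c['color'])
plan([o['tool_pos'][0],o['tool_pos'][1],.3579],104,1,-1)
E
```

```text
[0.52581263 0.07233594 0.35887709] [1.79941748e+02 2.38710287e-02 1.04151339e+02] [ 0.44080245  1.12024042 -1.32122611]
[0.0, -0.0, 0.001, 0.001, 0.0, 0.003, -1.0]
```

View pics/w3.png

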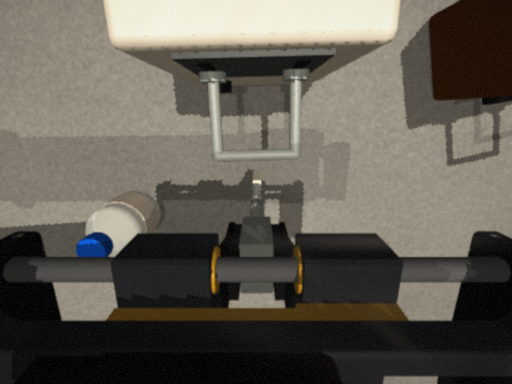

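The hook stands before the bar, centred: hook at column 257, eye arms at 217 and 298, bar at row 155. I advance slowly until the gate touches.

Emit:
drive_tool:
  rows: [0.006,0,0.001,0,0,0,-1,0.006,0,0,0,0,0,-1,0.006,0,0,0,0,0,-1,0,0,0,0,0,0,-1,0,0,0,0,0,0,-1]

```text
time_s: 12.55
tool_pos: [0.5213, 0.0896, 0.3572]
tool_rot: [-180.0, 0.0, 104.2]
force: [1.0, 1.0, -1.7]
grip_width: 0.0178
grasp_force: 59.7
```

Emit:
drive_tool:
  rows: [0.0015,0,0,0,0,0,-1,0.0015,0,0,0,0,0,-1,0,0,0,0,0,0,-1]

```text
time_s: 12.92
tool_pos: [0.5205, 0.0928, 0.3572]
tool_rot: [180.0, 0.0, 104.2]
force: [0.3, 0.5, -1.9]
grip_width: 0.0178
grasp_force: 59.7
```

Emit:
drive_tool:
  rows: [0.001,0,0,0,0,0,-1,0.001,0,0,0,0,0,-1,0,0,0,0,0,0,-1]

```text
time_s: 13.3
tool_pos: [0.52, 0.0947, 0.3572]
tool_rot: [-180.0, 0.0, 104.2]
force: [-0.6, -0.3, -1.0]
grip_width: 0.0176
grasp_force: 59.7
```

Emit:
drive_tool:
  rows: [0.001,0,-0.0006,0,0,0,-1,0.001,0,0,0,0,0,-1,0,0,0,0,0,0,-1]

```text
time_s: 13.68
tool_pos: [0.5195, 0.0966, 0.3578]
tool_rot: [180.0, 0.0, 104.2]
force: [-0.6, 0.0, -1.8]
grip_width: 0.0176
grasp_force: 59.7
```

Emit:
drive_tool:
  rows: [0.001,0,0,0,0,0,-1,0.001,0,0,0,0,0,-1,0,0,0,0,0,0,-1]

```text
time_s: 14.05
tool_pos: [0.5192, 0.0979, 0.3578]
tool_rot: [-180.0, 0.1, 104.1]
force: [0.9, -2.3, -2.9]
grip_width: 0.0171
grasp_force: 59.7
```

Emit:
drive_tool:
  rows: [0.001,0,0,0,0,0,-1,0.001,0,0,0,0,0,-1,0,0,0,0,0,0,-1]

```text
time_s: 14.42
tool_pos: [0.5186, 0.1003, 0.3577]
tool_rot: [-180.0, 0.0, 104.2]
force: [1.7, -3.0, -2.3]
grip_width: 0.0174
grasp_force: 59.7
```

The gate yields at about 3 N, as it should. On in small steps.

Emit:
drive_tool:
  rows: [0.0015,0,0,0,0,0,-1,0.0015,0,0,0,0,0,-1,0.0015,0,0,0,0,0,-1,0,0,0,0,0,0,-1]

```text
time_s: 14.92
tool_pos: [0.5175, 0.1048, 0.3579]
tool_rot: [-180.0, 0.0, 104.2]
force: [0.3, -3.6, -2.1]
grip_width: 0.0175
grasp_force: 59.7
```

Emit:
drive_tool:
  rows: [0.0015,0,0,0,0,0,-1,0.0015,0,0,0,0,0,-1,0,0,0,0,0,0,-1]

```text
time_s: 15.3
tool_pos: [0.5168, 0.1077, 0.3579]
tool_rot: [180.0, 0.0, 104.2]
force: [1.1, -4.4, -1.2]
grip_width: 0.0174
grasp_force: 59.7
```

Emit:
drive_tool:
  rows: [0.0015,0,0,0,0,0,-1,0.0015,0,0,0,0,0,-1,0,0,0,0,0,0,-1]

```text
time_s: 15.68
tool_pos: [0.516, 0.1107, 0.3578]
tool_rot: [180.0, 0.0, 104.2]
force: [2.0, -3.7, -1.9]
grip_width: 0.0172
grasp_force: 59.7
```

Emit:
drive_tool:
  rows: [0.0015,0,0,0,0,0,-1,0.0015,0,0,0,0,0,-1,0,0,0,0,0,0,-1]

```text
time_s: 16.05
tool_pos: [0.5152, 0.1134, 0.3577]
tool_rot: [-180.0, 0.0, 104.2]
force: [1.6, -4.3, -3.5]
grip_width: 0.0174
grasp_force: 59.7
```

Emit:
drive_tool:
  rows: [0.0015,0,0,0,0,0,-1,0.0015,0,0,0,0,0,-1,0,0,0,0,0,0,-1]

```text
time_s: 16.42
tool_pos: [0.5144, 0.1162, 0.3576]
tool_rot: [-180.0, 0.0, 104.1]
force: [1.1, -5.4, -2.6]
grip_width: 0.0174
grasp_force: 59.7
```

Emit:
drive_tool:
  rows: [0.001,0,0,0,0,0,-1,0.001,0,0.001,0,0,0,-1,0,0,0.002,0,0,0,-1,0,0,0.002,0,0,0,-1,0,0,0,0,0,0,-1]

```text
time_s: 17.05
tool_pos: [0.5134, 0.119, 0.3519]
tool_rot: [-179.9, -0.1, 104.2]
force: [0.6, -0.9, -6.7]
grip_width: 0.0174
grasp_force: 59.7
```

Emit:
drive_tool:
  rows: [0,0,0.002,0,0,0,-1,0,0,0.002,0,0,0,-1,0,0,0.002,0,0,0,-1,0,0,0,0,0,0,-1]

```text
time_s: 17.55
tool_pos: [0.514, 0.1186, 0.3469]
tool_rot: [180.0, -0.0, 104.2]
force: [-0.3, -0.1, -1.3]
grip_width: 0.0173
grasp_force: 59.7
```

The sideways force is gone, so the bar is past the gate. I lower on until the crown rests.

Emit:
drive_tool:
  rows: [0,0,0.002,0,0,0,-1,0,0,0.002,0,0,0,-1,0,0,0.002,0,0,0,-1,0,0,0,0,0,0,-1]

```text
time_s: 18.05
tool_pos: [0.514, 0.1183, 0.3406]
tool_rot: [-180.0, -0.0, 104.2]
force: [0.1, 0.2, -0.6]
grip_width: 0.0174
grasp_force: 59.7
```

Emit:
drive_tool:
  rows: [0,0,0.001,0,0,0,-1,0,0,0.001,0,0,0,-1,0,0,0,0,0,0,-1]

```text
time_s: 18.42
tool_pos: [0.514, 0.1183, 0.3387]
tool_rot: [-180.0, 0.0, 104.2]
force: [-0.0, -0.7, -2.3]
grip_width: 0.0172
grasp_force: 59.7
```

Emit:
drive_tool:
  rows: [0,0,0.001,0,0,0,-1,0,0,0.0005,0,0,0,-1,0,0,0,0,0,0,-1]

```text
time_s: 18.8
tool_pos: [0.514, 0.1183, 0.3373]
tool_rot: [-180.0, 0.0, 104.2]
force: [0.3, -0.8, -2.2]
grip_width: 0.0174
grasp_force: 59.7
```

Emit:
drive_tool:
  rows: [0,0,0.0007,0,0,0,-1,0,0,0.0005,0,0,0,-1,0,0,0,0,0,0,-1]

```text
time_s: 19.18
tool_pos: [0.5141, 0.1184, 0.3364]
tool_rot: [180.0, 0.0, 104.2]
force: [-1.4, -0.6, 1.0]
grip_width: 0.018
grasp_force: 59.7
```

Crown seated at about 3 N. I release, then rise straight up.

Emit:
drive_tool:
  rows: [0,0,0,0,0,0,-0.4,0,0,0,0,0,0,0.2,0,0,0,0,0,0,0.2,0,0,0,0,0,0,0.2,0,0,0,0,0,0,0.2]
  grip_force: 10

```text
time_s: 19.8
tool_pos: [0.514, 0.1183, 0.3361]
tool_rot: [-180.0, 0.0, 104.2]
force: [-0.1, -0.5, 0.2]
grip_width: 0.051
grasp_force: 0.0
```

Emit:
drive_tool:
  rows: [0,0,0,0,0,0,0.2,0,0,0,0,0,0,0.2,0,0,0,0,0,0,0.2,0,0,0,0,0,0,0.2,0,0,0,0,0,0,0.2]

```text
time_s: 20.42
tool_pos: [0.5141, 0.1183, 0.3361]
tool_rot: [-180.0, 0.0, 104.2]
force: [0.1, -0.5, 0.1]
grip_width: 0.0523
grasp_force: 0.0
```

Emit:
drive_tool:
  rows: [0,0,-0.01,0,0,0,0.2,0,0,-0.02,0,0,0,0.2,0,0,-0.03,0,0,0,0.2,0,0,-0.03,0,0,0,0.2,-0.03,0,-0.02,0,0,0,0.2]

```text
time_s: 21.05
tool_pos: [0.5209, 0.0919, 0.4488]
tool_rot: [179.8, -0.0, 104.5]
force: [0.9, -0.4, -0.7]
grip_width: 0.0524
grasp_force: 0.0
```

Emit:
drive_tool:
  rows: [-0.03,0,0,0,0,0,0.2,0,0,0,0,0,0,0.2,0,0,0,0,0,0,0.2,0,0,0,0,0,0,0.2]

```text
time_s: 21.55
tool_pos: [0.5284, 0.0615, 0.4462]
tool_rot: [180.0, -0.0, 104.3]
force: [0.9, -0.1, 0.2]
grip_width: 0.0522
grasp_force: 0.0
```

```bash
python3 - <<'E'
from h import *
c=cam('wrist');s=cam('side');o=get_obs();print(o['time_s'],o['tool_pos'],o['force'])
a=cv2.resize(c['color'][60:260,150:400],(500,400),interpolation=cv2.INTER_CUBIC);b=cv2.resize(s['color'][175:255,240:300],(300,400),interpolation=cv2.INTER_CUBIC)
cv2.imwrite('pics/fin.png',np.hstack([a,b]))
E
```

```text
21.65 [0.52846815 0.06117658 0.44615809] [0.34591777 0.07051868 0.39487245]
```

View pics/fin.png

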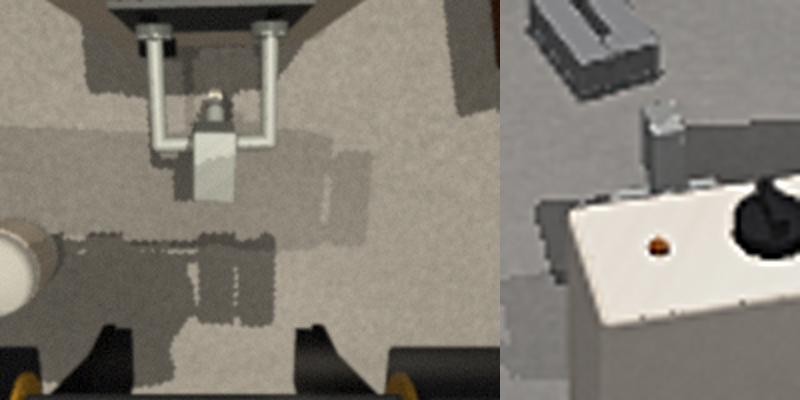

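The hook hangs upright on the bar: tab at (214,165), bar at row 145 passing under it, gate side inside the U at (215,95). The holder is empty, the bottle is untouched and the gripper is clear.

```bash
python3 -c "
from cell import sign_off;print(sign_off())"
```

```text
the job is handed in; nothing more can be done
None
```

The snap hook hangs by its crown from the white isolator's eye bar with the bar inside the loop. I judged the gate shut from the sideways force vanishing, since the last picture does not show it closely. Contact force peaked at about 9 N, the bottle, rack and adapter were left alone, and the job was handed in at about 22 s.

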